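# Bolt the spares box at the puncture stall

## Robot

A 6-joint arm with a two-finger parallel gripper is mounted at the origin on the work surface. World frame = base frame: x ahead of the robot, y to its left, z up, the work surface at z = 0. Lengths are in m, angles in degrees, forces in N, time in s.
With the tool pointing down it reaches from about 0.375 to 0.9 m from the base axis. Payload 3.1 kg.
Tool frame: the origin (TCP) lies midway between the tips of the shut fingers; the grasp point (between the pads) lies bot.hold_point_z behind it (bot.hold_point_z is the distance from the TCP to the grasp point, in m); z points along the fingers, y is the direction in which the jaws open and shut (so a half turn about z gives the same grasp; the last joint's range is limited). The gripper opens to 87 mm and grips with 3 to 60 N. Pads are 19 mm wide; open, the fingers measure 117 mm over their backs; the gripper's body (75 mm by 190 mm) begins 51 mm behind the grasp point.
Start: joints at [-77.951, 30.224, 82.088, -0, 67.689, -10.227], TCP at [0.237, -0.578, 0.19] pointing down, gripper open.
Joint ranges: [-176.69, 176.69], [-43.24, 126.21], [12.49, 139.97], [-82, 262], [0, 151.66], [-163.58, 163.58]. Speed limits (degrees/s): [159.86, 159.86, 180, 180, 180, 180].

## Interface

Orientations are given as a 3x3 rotation matrix whose columns are the frame's x, y, z axes.
In Python, from rig import bot, vision, hand_in gives the robot as it stands. The module is installed in compiled form; this text tells all that it offers.
- The arm moves only by the shell command python3 -m handwheel 'ROWS'. ROWS is JSON, a list of rows, each an object of numbers: "hand": the gripper's target within -1 to 1 (fully open at 1, half-way at 0, shut at -1); "dx", "dy", "dz": the shift along the world's x, y, z in cm; "wx", "wy", "wz": the turn, a rotation vector about the world's x, y, z in rad. In form: [{"hand": .., "dx": .., "dy": .., "dz": .., "wx": .., "wy": .., "wz": ..}, ...]. A call has 1 to 10 rows; each row shifts and turns the commanded pose from where the row before left it; what a row does not reach is not made up. A row lasts 1/10 s, in which the tool goes at most 50 mm and 8.59 degrees, less where a joint would pass 70% of its speed; a pose out of reach is approached as far as the arm can. A call with a gripper value outside its range is refused whole. The fingers move at their own pace and stop on an object; the grip force is fixed at half the most. Time passes only in rows, so rows that do not move let the fingers close. It gives the time, the measured TCP pose, the force and the opening at its end, in the units of the state.
- bot.read_state(): the state, without advancing time (a new reading comes with each control period).
- vision.capture(name): name is "scene" or "top" or "wrist"; returns (picture, depth): 420x560x3 uint8, red, green, blue; 420x560 float32, m along the optical axis (not along the pixel's ray), 0 where there is no reading.
- vision.get_calibration(name): a dict with "fx", "fy", "cx", "cy" (pixels), "rvec" (rotation vector, rad) and "tvec" (3), from world to camera coordinates, as OpenCV has them. Camera axes: x right, y down, z forward; pixel columns grow to the right and rows downward; lengths in m; the calibration is good to about 2 mm. The wrist camera is an equidistant fisheye: a pixel r from the principal point sees the ray r / f radians off the axis. A picture is of the moment at which its call begins: read the wrist's pose just before it. get_calibration takes no time and is no camera call; for the wrist camera it gives the pose at the moment of the call.
- hand_in(): hands the job in, once; it reports no verdict.
The state is a dict: "time_s": time; "joint_positions": joint angles; "qvel": joint speeds; "tau": joint torques, N m; "position": TCP position; "tcp_rot": TCP orientation; "force": force on the tool from outside, world axes, zero at the start; "moment": the same for the moment, N m; "opening": opening from 0.0 (shut) to 1.0 (fully open).
Only numpy, scipy, OpenCV 4.12 (cv2) and the standard library are available. Lean on these libraries where they do the work, as an engineer would, in place of code of your own. Each camera call takes 0.05 s, during which the arm holds its last target.

## Task

Lock the green spares box: with a fingertip push a peg of the yellow disc round until the disc's slot lines up with the flat steel skewer, then push the skewer by its black lever through the disc and the hasp until it is fully home against the blue guide. Only push: do not lift the skewer, and leave the other things on the counter where they are. Finish with the hand clear of everything.

Things in the scene. Friction and masses are not known exactly. Their poses are not given: they have to be found in the camera images.
- hasp: The fixed lock fixture, one rigid piece with the green spares box it locks, 490 mm long. Origin on the disc's turning axis at counter level; +x is the direction in which the skewer is pushed home: from the trough through the disc and the hasp towards the box; +z up. The steel trough lies from 260 to 55 mm behind the axis, walls 31 mm high, floor 25 mm; wooden base 84 mm wide under it.
- guide (a point): Middle of the top of the blue guide bridge over the trough, 45 mm above the counter, 70 mm behind the disc's axis; the bridge is 30 mm long and 30 mm wide. The skewer's barrel stops against its rear side.
- hasp_eye (a point): Middle of the hasp opening on the skewer's line, 72 mm beyond the disc's axis, 30 mm above the counter: steel staple (60 to 84 mm beyond the axis, 45 mm high) with a brass tongue whose strap is 72 mm high; opening 22 mm wide. The green box begins 98 mm beyond the axis: 124 mm long, 166 mm wide, 72 mm high.
- skewer: Flat loose steel skewer, 12 wide, 10 high, 197 mm long, about 250 g, lying in the trough under the guide. Origin under the tip of its rounded nose; +x points out of the nose. At its tail a 20 mm cross barrel and black upright cam lever. Slides at a few N; blocks on the disc unless the slot is in line. Fully home when the barrel stops on the guide: nose tip 90 mm beyond the disc's axis.
- lever_back (a point): Middle of the flat rear face of the skewer's black cam lever: the face to push, 24 mm wide and 34 mm high, standing from 35 to 69 mm above the counter, this point at 59 mm; the lever is 8 mm thick and its face is square to the skewer, 197 mm behind the nose tip. Free space lies behind it.
- disc (a joint): Turn of the yellow slotted disc about its upright axis, rad, growing anticlockwise from above, between stops at -0.35 and 3.49. The slot is in line with the skewer at 0 and equally at 3.14 (either will do). The disc stays where it is left; turning takes about 2 to 3 N at a peg.
- disc_top (a point): Centre of the disc's top, 42 mm above the counter. The disc is 64 mm across; an open-topped, black-floored slot 21 mm wide runs right across it along this point's x axis. The point turns with the disc (at joint value 0 its axes are those of the hasp).
- peg_a (a point): Top of an orange upright peg on the disc, 10 mm thick, standing from 42 to 72 mm above the counter, 22 mm from the axis on the disc's +y side, square to the slot.
- peg_b (a point): Top of the other orange peg, the same, on the disc's -y side.
- bell: Bystander, to be left alone: silver aluminium bicycle bell, dome 54 mm across, 44 mm high. Origin at its underside.
- seat_clamp: Bystander, to be left alone: chrome seat clamp ring, 37 mm across with two ears, 16 mm high. Origin at its underside.
- cap_pot: Bystander, to be left alone: orange rubber pot of valve caps, 50 mm across the mouth, 38 mm high. Origin at its underside.
- glue_tin: Bystander, to be left alone: red glue tin with a paper band, 44 mm across, 45 mm high. Origin at its underside.
- mug: Bystander, to be left alone: chipped white enamel mug of patch pieces, 80 mm across plus a handle, 82 mm high. Origin at its underside.
- spanner: Bystander, to be left alone: steel spanner 170 mm long, lying flat. Origin at its underside.
- tyre_lever: Bystander, to be left alone: blue plastic tyre lever, 125 mm long, lying flat. Origin at its underside.
Mind the look-alikes: they are no part of the job. There is more than one size of the skewer; the job needs the largest.

How it is judged (in metres and radians):
On the way, in this order (a step that is already met when the one before it is completed fails the run):
1. the disc's slot is in line with the skewer (within 0.12 rad) (angle between the x axis of disc_top and the x axis of hasp, either way round below 0.12 rad), for 0.2 s.
2. the skewer is pushed through the disc and the hasp, home against the guide (within 6 mm) (x of skewer in the frame of hasp between 0.084 and 0.096 m and y of skewer in the frame of hasp between -0.011 and 0.011 m and z of skewer in the frame of hasp between 0.015 and 0.034 m), for 0.2 s.
At the end, for the whole second after the job is handed in: The skewer lies at rest through the disc's slot and the hasp, its nose at least 84 mm past the disc's axis (6 mm or less short of home), within 11 mm sideways of the line and not tilted more than 0.12 rad; the slot is in line with it within 0.16 rad (all of step 2 and angle between the x axis of disc_top and the x axis of hasp, either way round below 0.16 rad and linear speed of skewer below 0.01 m/s and angular speed of skewer below 0.1 rad/s and angle between skewer's own z axis and vertical below 0.12 rad); the robot touches nothing.
It fails at once if any of the seven bystanders is moved more than 20 mm or picked up (distance of any of bell, seat_clamp, cap_pot, glue_tin, mug, spanner, tyre_lever from where it was at the start of the episode above 0.02 m).
It fails at once if the skewer is lifted: its nose rises more than 15 mm, or its lever more than 30 mm (z of skewer in the frame of hasp above 0.04 m or z of lever_back in the frame of hasp above 0.089 m).
It also fails if it takes over 58 s, if anything falls off the work surface, if the arm or the gripper's body presses on something with over 40 N, if the wrist force passes 120 N, or if a joint passes its speed limit or range.

## Working session

There is one attempt and no reset: what is moved stays moved. The work goes in short steps, Python scripts to look and compute and a shell command to move; the robot and the scene stay as the last step left them, time stands still between calls to the robot, and variables do not carry over. Pictures are saved under pics/ and viewed, and the job is handed in when it is done.

```bash
mkdir -p pics
cat > h.py <<'E'
import numpy as np, cv2
from rig import bot, vision, hand_in
def cap(n,f):
    c=vision.get_calibration(n); p,d=vision.capture(n)
    cv2.imwrite('pics/'+f+'.png',cv2.cvtColor(p,cv2.COLOR_RGB2BGR)); np.savez('pics/'+f+'.npz',p=p,d=d,**{k:np.array(v) for k,v in c.items()})
    return p,d,c
def load(f): 
    z=np.load('pics/'+f+'.npz'); return z['p'],z['d'],z
def ray(c,u,v):
    R,_=cv2.Rodrigues(np.array(c['rvec'],float)); t=np.array(c['tvec'],float).ravel()
    r=R.T@np.array([(u-c['cx'])/c['fx'],(v-c['cy'])/c['fy'],1.0]); return -R.T@t, r
def onz(c,u,v,z):
    o,r=ray(c,u,v); return o+r*(z-o[2])/r[2]
def dep(c,d,u,v):
    o,r=ray(c,u,v); return o+r*d[int(v),int(u)]
E
python3 - <<'E'
from h import *
for n in('scene','top'):
    p,d,c=cap(n,n+'0'); print(n,{k:np.round(v,3) for k,v in c.items()})
s=bot.read_state(); print(s,bot.hold_point_z)
E
```

```text
scene {'fx': np.float64(404.185), 'fy': np.float64(404.185), 'cx': np.float64(276.789), 'cy': np.float64(209.468), 'rvec': array([ 2.239,  1.13 , -0.413]), 'tvec': array([-0.25 , -0.338,  1.221])}
top {'fx': np.float64(389.869), 'fy': np.float64(389.869), 'cx': np.float64(283.305), 'cy': np.float64(207.956), 'rvec': array([ 2.176, -2.119,  0.164]), 'tvec': array([-0.124,  0.563,  0.766])}
{'time_s': 0.1, 'joint_positions': array([-7.79487532e+01,  3.02770201e+01,  8.21495551e+01,  1.43554092e-03,
        6.76893809e+01, -1.02263645e+01]), 'qvel': array([-0.02558138,  0.01839801, -0.14091535, -0.02862842, -0.06946565,
       -0.00876427]), 'tau': array([-9.91870984e-04, -4.40986168e+01, -1.77150643e+01,  6.32880209e-02,
        5.33748942e-02, -5.58662884e-05]), 'position': array([ 0.23682324, -0.57760498,  0.18903047]), 'tcp_rot': array([[ 9.25361614e-01,  3.79085377e-01, -3.99876878e-04],
       [ 3.79085396e-01, -9.25359566e-01,  1.98405264e-03],
       [ 3.82095447e-04, -1.98755363e-03, -9.99997952e-01]]), 'force': array([-0.13192011,  0.71531728,  0.77849406]), 'moment': array([-0.04533523, -0.00226521, -0.04201015]), 'opening': 0.9996762468551428} 0.0187
```

View pics/scene0.png

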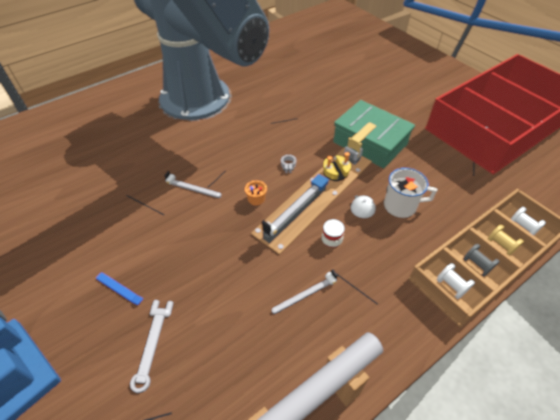

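View pics/top0.png

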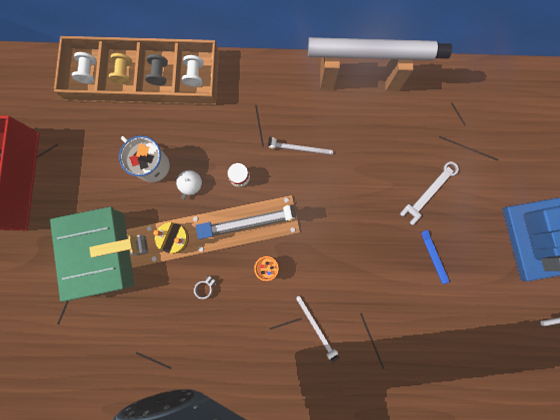

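The skewer candidates in the top view are the one in the trough at (248,220) and two smaller loose ones at (302,148) and (318,327). I choose the trough one and check it in a close crop.

Run:
```python
from h import *
p,d,c=load('top0')
cv2.imwrite('pics/topc.png',cv2.cvtColor(cv2.resize(p[180:290,130:310],None,fx=4.4,fy=4.4,interpolation=cv2.INTER_CUBIC),cv2.COLOR_RGB2BGR))
p,d,c=load('scene0')
cv2.imwrite('pics/scc.png',cv2.cvtColor(cv2.resize(p[130:255,245:395],None,fx=4.8,fy=4.8,interpolation=cv2.INTER_CUBIC),cv2.COLOR_RGB2BGR))
```

```text
(no output)
```

View pics/topc.png

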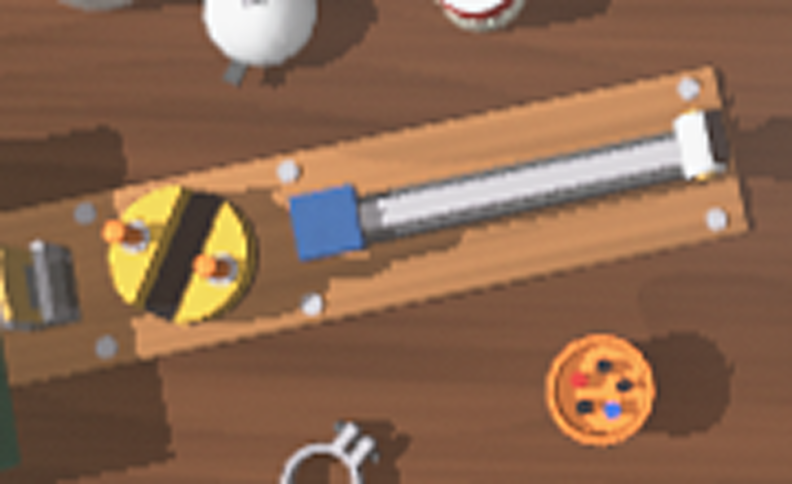

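View pics/scc.png

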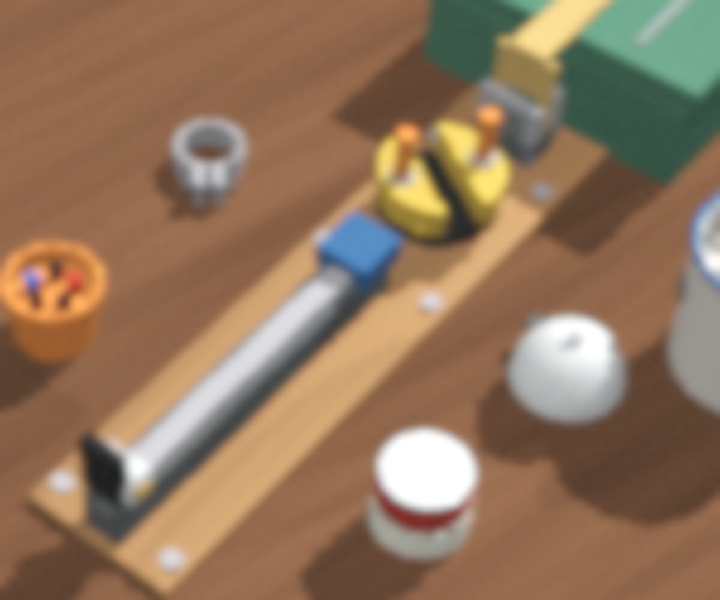

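The crops confirm the trough skewer: black lever and barrel at top crop (700,145), nose under the blue guide at (327,222). The disc is at (180,252), with its slot turned well off the line and its pegs at (117,232) and (208,265). Next I measure these points.

```bash
cat >> h.py <<'E'
def mask(p,lo,hi,box):
    m=cv2.inRange(cv2.cvtColor(p,cv2.COLOR_RGB2HSV),lo,hi); q=np.zeros_like(m); x0,y0,x1,y1=box; q[y0:y1,x0:x1]=m[y0:y1,x0:x1]; return q
def blobs(m,mn=4):
    n,l,s,ce=cv2.connectedComponentsWithStats(m); return [(tuple(np.round(ce[i],1)),int(s[i,4]),tuple(s[i,:4])) for i in range(1,n) if s[i,4]>=mn]
E
python3 - <<'E'
from h import *
for f,b in(('top0',(148,215,196,260)),('scene0',(318,145,358,185))):
    p,d,c=load(f)
    print(f)
    for nm,lo,hi in(('yel',(22,120,120),(34,255,255)),('or',(5,150,150),(17,255,255))):
        m=mask(p,lo,hi,b)
        for ce,a,s in blobs(m): print(nm,ce,a,s, onz(c,*ce,.042).round(4), onz(c,*ce,.066).round(4), dep(c,d,*ce).round(4))
    m=mask(p,(22,120,120),(34,255,255),b); ys,xs=np.nonzero(m)
    h=cv2.convexHull(np.c_[xs,ys].astype(np.float32)); P=np.array([onz(c,*q[0],.042)[:2] for q in h],np.float32); print('minCirc',cv2.minEnclosingCircle(P))
    bb=(190,210,225,250) if f[0]=='t' else (300,170,335,195)
    m=mask(p,(100,120,80),(125,255,255),bb)
    for ce,a,s in blobs(m,20): print('blue',ce,a,s,onz(c,*ce,.045).round(4),dep(c,d,*ce).round(4))
E
```

```text
top0
yel (np.float64(164.4), np.float64(226.3)) 64 (np.int32(158), np.int32(222), np.int32(13), np.int32(9)) [0.521  0.1343 0.042 ] [0.5188 0.1271 0.066 ] [0.5209 0.1339 0.0433]
yel (np.float64(181.3), np.float64(233.3)) 66 (np.int32(177), np.int32(227), np.int32(9), np.int32(12)) [0.5076 0.0988 0.042 ] [0.5058 0.0926 0.066 ] [0.5076 0.0989 0.0416]
yel (np.float64(159.0), np.float64(240.9)) 76 (np.int32(155), np.int32(235), np.int32(10), np.int32(14)) [0.4909 0.1432 0.042 ] [0.4895 0.1357 0.066 ] [0.4909 0.1435 0.0411]
yel (np.float64(175.8), np.float64(247.3)) 68 (np.int32(170), np.int32(242), np.int32(14), np.int32(11)) [0.4788 0.1081 0.042 ] [0.4778 0.1017 0.066 ] [0.4787 0.108  0.0424]
or (np.float64(155.6), np.float64(231.9)) 21 (np.int32(153), np.int32(230), np.int32(6), np.int32(5)) [0.509  0.1515 0.042 ] [0.5072 0.1437 0.066 ] [0.5068 0.1423 0.0705]
or (np.float64(176.2), np.float64(240.1)) 18 (np.int32(174), np.int32(238), np.int32(5), np.int32(5)) [0.4934 0.1083 0.042 ] [0.492  0.1018 0.066 ] [0.4916 0.1    0.0729]
minCirc ((0.4992366433143616, 0.12124715745449066), 0.03160
[... 394 characters left out ...]
43 (np.int32(324), np.int32(159), np.int32(15), np.int32(20)) [0.5087 0.0958 0.042 ] [0.5252 0.0785 0.066 ] [0.5082 0.0964 0.0412]
or (np.float64(329.0), np.float64(159.1)) 33 (np.int32(327), np.int32(155), np.int32(5), np.int32(10)) [0.4767 0.1195 0.042 ] [0.4943 0.1014 0.066 ] [0.499  0.0966 0.0724]
or (np.float64(345.9), np.float64(156.6)) 21 (np.int32(344), np.int32(154), np.int32(5), np.int32(7)) [0.4948 0.1584 0.042 ] [0.5118 0.139  0.066 ] [0.5137 0.1368 0.0687]
minCirc ((0.5032574534416199, 0.11418181657791138), 0.040714941918849945)
blue (np.float64(319.9), np.float64(181.8)) 122 (np.int32(312), np.int32(176), np.int32(16), np.int32(14)) [0.5233 0.051  0.045 ] [0.5229 0.0514 0.0444]
```

Run:
```python
from h import *
p,d,c=load('top0')
# lever: pts above 0.05 near (290,213)
P=[]
for v in range(180,290):
    for u in range(130,310):
        if d[v,u]>0: P.append([u,v,*dep(c,d,u,v)])
P=np.array(P); np.save('pics/P.npy',P)
L=P[(P[:,0]>278)&(P[:,1]<230)&(P[:,1]>198)&(P[:,4]>.04)]
print(len(L),L[:,2:].min(0).round(4),L[:,2:].max(0).round(4),L[:,2:].mean(0).round(4))
for r in L[::2]: print(r.round(3))
g=mask(p,(60,60,30),(90,255,200),(45,200,135,305)); ys,xs=np.nonzero(g)
pts=np.array([onz(c,u,v,.072)[:2] for u,v in zip(xs,ys)],np.float32); r=cv2.minAreaRect(pts); print('box',r)
```

```text
163 [ 0.5423 -0.1329  0.0404] [ 0.5741 -0.108   0.0708] [ 0.5567 -0.121   0.0553]
[ 2.89e+02  2.04e+02  5.74e-01 -1.20e-01  4.40e-02]
[ 2.92e+02  2.04e+02  5.71e-01 -1.26e-01  6.70e-02]
[ 2.85e+02  2.05e+02  5.71e-01 -1.12e-01  4.60e-02]
[ 2.87e+02  2.05e+02  5.71e-01 -1.16e-01  5.00e-02]
[ 2.89e+02  2.05e+02  5.71e-01 -1.20e-01  5.20e-02]
[ 2.91e+02  2.05e+02  5.68e-01 -1.24e-01  6.90e-02]
[ 2.93e+02  2.05e+02  5.68e-01 -1.28e-01  7.00e-02]
[ 2.85e+02  2.06e+02  5.69e-01 -1.12e-01  5.10e-02]
[ 2.87e+02  2.06e+02  5.69e-01 -1.16e-01  5.10e-02]
[ 2.89e+02  2.06e+02  5.68e-01 -1.20e-01  5.40e-02]
[ 2.91e+02  2.06e+02  5.66e-01 -1.24e-01  7.00e-02]
[ 2.93e+02  2.06e+02  5.66e-01 -1.28e-01  7.00e-02]
[ 2.83e+02  2.07e+02  5.67e-01 -1.08e-01  4.30e-02]
[ 2.85e+02  2.07e+02  5.66e-01 -1.12e-01  5.20e-02]
[ 2.87e+02  2.07e+02  5.66e-01 -1.16e-01  5.20e-02]
[ 2.89e+02  2.07e+02  5.66e-01 -1.20e-01  5.20e-02]
[ 2.91e+02  2.07e+02  5.64e-01 -1.24e-01  6.80e-02]
[ 2.93e+02  2.07e+02  5.64e-01 -1.28e-01  6.70e-02]
[ 2.83e+02  2.08e+02  5.65e-01 -1.08e-01  4.30e-02]
[ 2.85e+02  2.08e+02  5.65e-01
[... 2654 characters left out ...]
1.17e-01  5.30e-02]
[ 2.89e+02  2.17e+02  5.46e-01 -1.21e-01  5.20e-02]
[ 2.91e+02  2.17e+02  5.46e-01 -1.25e-01  5.20e-02]
[ 2.93e+02  2.17e+02  5.46e-01 -1.29e-01  5.00e-02]
[ 2.86e+02  2.18e+02  5.44e-01 -1.15e-01  4.80e-02]
[ 2.88e+02  2.18e+02  5.44e-01 -1.19e-01  5.10e-02]
[ 2.90e+02  2.18e+02  5.44e-01 -1.23e-01  5.10e-02]
[ 2.92e+02  2.18e+02  5.45e-01 -1.27e-01  4.50e-02]
[ 2.86e+02  2.19e+02  5.42e-01 -1.15e-01  4.60e-02]
[ 2.88e+02  2.19e+02  5.43e-01 -1.19e-01  4.40e-02]
[ 2.90e+02  2.19e+02  5.43e-01 -1.23e-01  4.60e-02]
[ 2.92e+02  2.19e+02  5.43e-01 -1.27e-01  4.60e-02]
box ((0.46423062682151794, 0.2657158672809601), (0.1648353785276413, 0.1396016776561737), 13.59371280670166)
```

Measured in the hasp frame:
- The axis is at (0.499, 0.121) and the push direction is (-0.235, 0.972). The guide checks at 70 mm from the axis.
- The disc is at about +0.99 rad. The near peg (a) sits at (-18, +12) mm.
- The lever's rear face is about 259 mm behind the axis.

I'll bring the shut fingers behind peg a.

```bash
python3 -m handwheel '[{"hand":-1,"dx":1.8,"dy":4.6,"dz":0,"wx":0,"wy":0,"wz":-0.05},{"hand":-1,"dx":1.8,"dy":4.6,"dz":0,"wx":0,"wy":0,"wz":-0.05},{"hand":-1,"dx":1.8,"dy":4.6,"dz":0,"wx":0,"wy":0,"wz":-0.05},{"hand":-1,"dx":1.8,"dy":4.6,"dz":0,"wx":0,"wy":0,"wz":0},{"hand":-1,"dx":1.8,"dy":4.6,"dz":0,"wx":0,"wy":0,"wz":0},{"hand":-1,"dx":1.8,"dy":4.6,"dz":0,"wx":0,"wy":0,"wz":0},{"hand":-1,"dx":1.8,"dy":4.6,"dz":0,"wx":0,"wy":0,"wz":0},{"hand":-1,"dx":1.8,"dy":4.6,"dz":0,"wx":0,"wy":0,"wz":0},{"hand":-1,"dx":1.8,"dy":4.6,"dz":0,"wx":0,"wy":0,"wz":0},{"hand":-1,"dx":1.8,"dy":4.6,"dz":0,"wx":0,"wy":0,"wz":0}]'
cat >> h.py <<'E'
A=np.array([.4992,.1212]); U=np.array([-.235,.972]); U/=np.linalg.norm(U); N=np.array([-U[1],U[0]])
def hf(P): q=np.asarray(P)[:2]-A; return np.array([q@U,q@N])
def world(x,y): return A+x*U+y*N
def st(goal=None):
    s=bot.read_state(); p=s['position']; R=s['tcp_rot']
    print('t',round(s['time_s'],2),'pos',p.round(4),'hasp',hf(p).round(4),'F',s['force'].round(1),'yang',np.degrees(np.arctan2(R[1,1],R[0,1])).round(2),'zax',R[:,2].round(4),'op',round(s['opening'],3))
    if goal is not None:
        print('shift cm',((world(*goal[:2])-p[:2])*100).round(2),'dz',round((goal[2]-p[2])*100,2))
E
python3 -c "
from h import *
st((-.046,.018,.12))"
```

```text
time_s: 1.1
position: [0.4171, -0.1163, 0.1899]
tcp_rot: [[0.972, 0.236, -0.0], [0.236, -0.972, 0.0], [-0.0, -0.0, -1.0]]
force: [0.6, 0.2, 0.7]
opening: 0.171
t 1.1 pos [ 0.4171 -0.1163  0.1899] hasp [-0.2116  0.1356] F [0.6 0.2 0.7] yang -76.34 zax [-1.e-04  1.e-04 -1.e+00] op 0.171
shift cm [ 7.54 18.86] dz -6.99
```

```bash
python3 -m handwheel '[{"hand":-1,"dx":1.8,"dy":4.6,"dz":0,"wx":0,"wy":0,"wz":0},{"hand":-1,"dx":1.8,"dy":4.6,"dz":0,"wx":0,"wy":0,"wz":0},{"hand":-1,"dx":1.9,"dy":4.6,"dz":0,"wx":0,"wy":0,"wz":0},{"hand":-1,"dx":2.0,"dy":4.8,"dz":-0.5,"wx":0,"wy":0,"wz":0},{"hand":-1,"dx":0,"dy":0,"dz":-3.5,"wx":0,"wy":0,"wz":0},{"hand":-1,"dx":0,"dy":0,"dz":-2.5,"wx":0,"wy":0,"wz":0},{"hand":-1,"dx":0,"dy":0,"dz":0,"wx":0,"wy":0,"wz":0}]'
python3 -c "
from h import *
cap('top','top1');cap('wrist','wr1');st((-.046,.018,.058))
p=load('top1')[0];cv2.imwrite('pics/t1c.png',cv2.cvtColor(cv2.resize(p[180:290,130:310],None,fx=4.4,fy=4.4,interpolation=cv2.INTER_CUBIC),cv2.COLOR_RGB2BGR))"
```

```text
time_s: 1.8
position: [0.4878, 0.0666, 0.1222]
tcp_rot: [[0.971, 0.238, -0.008], [0.238, -0.971, 0.001], [-0.008, -0.003, -1.0]]
force: [-0.3, -0.2, -0.2]
opening: 0.005
t 1.9 pos [0.4908 0.0656 0.125 ] hasp [-0.0521  0.0212] F [ 1.  -0.1  0.1] yang -76.32 zax [-1.3e-03  1.0e-04 -1.0e+00] op 0.006
shift cm [0.17 0.67] dz -6.7
```

View pics/t1c.png

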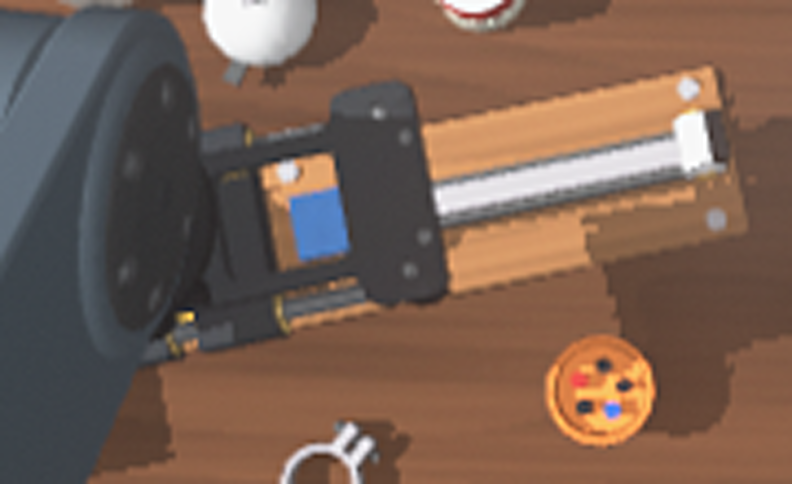

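View pics/wr1.png

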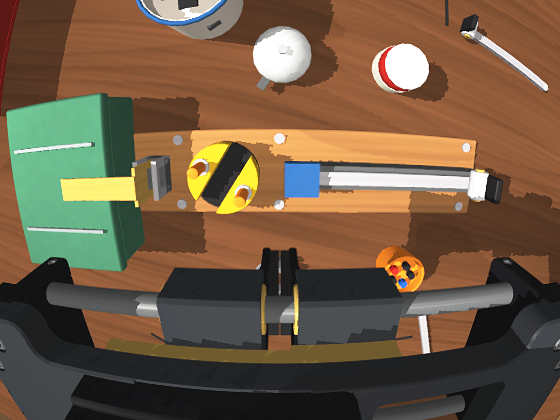

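The wrist view shows the shut fingers at (280,255), the disc's slot running diagonally through (223,177), peg a at (240,196) and the guide at (302,180). The fingers are above and to the side of the guide, and nothing is below them but the base. I'll check the disc from this close view with the fisheye model, then go down.

```bash
cat >> h.py <<'E'
def wz(c,u,v,z):
    R,_=cv2.Rodrigues(np.array(c['rvec'],float)); t=np.array(c['tvec'],float).ravel()
    x=(u-c['cx'])/float(c['fx']); y=(v-c['cy'])/float(c['fy']); th=np.hypot(x,y)
    q=np.array([x/th*np.sin(th),y/th*np.sin(th),np.cos(th)]); r=R.T@q; o=-R.T@t; return o+r*(z-o[2])/r[2]
def disc(f,box=(170,120,275,225)):
    p,d,c=load(f)
    # slot edges: yellow points at z=.042; circle + slot direction
    m=mask(p,(24,120,100),(34,255,255),box)
    ys,xs=np.nonzero(m); P=np.array([wz(c,u,v,.042)[:2] for u,v in zip(xs,ys)],np.float32)
    print('circle',cv2.minEnclosingCircle(cv2.convexHull(P)))
    k=mask(p,(0,0,0),(179,255,75),box); bl=sorted(blobs(k,100),key=lambda b:-b[1])[:2]
    print('dark',bl)
    for ce,a,s in bl[:1]:
        sel=np.zeros_like(k); x,y,w,h=s; sel[y:y+h,x:x+w]=k[y:y+h,x:x+w]; ys,xs=np.nonzero(sel)
        Q=np.array([wz(c,u,v,.03)[:2] for u,v in zip(xs,ys)]); cc=Q.mean(0); w,V=np.linalg.eigh(np.cov((Q-cc).T)); a=V[:,1]
        print('slot c',cc.round(4),'hasp',hf(cc).round(4),'ang rad', np.arctan2(a@N,a@U).round(3),'len',np.sqrt(w).round(4))
    for nm,lo,hi in(('or',(4,150,150),(16,255,255)),):
        for ce,a,s in blobs(mask(p,lo,hi,box),15): print(nm,ce,a,s,wz(c,*ce,.064).round(4),hf(wz(c,*ce,.064)).round(4))
    b=[x for x in blobs(mask(p,(100,120,80),(125,255,255),(250,130,400,240)),60)]
    for ce,a,s in b: print('blue',ce,a,hf(wz(c,*ce,.045)).round(4))
E
python3 -c "
from h import *
disc('wr1')"
python3 -m handwheel '[{"hand":-1,"dx":0.2,"dy":0.6,"dz":-2,"wx":0,"wy":0,"wz":0},{"hand":-1,"dx":0,"dy":0,"dz":-2.5,"wx":0,"wy":0,"wz":0},{"hand":-1,"dx":0,"dy":0,"dz":-2.2,"wx":0,"wy":0,"wz":0},{"hand":-1,"dx":0,"dy":0,"dz":0,"wx":0,"wy":0,"wz":0},{"hand":-1,"dx":0,"dy":0,"dz":0,"wx":0,"wy":0,"wz":0}]'
python3 -c "
from h import *
cap('wrist','wr2');st((-.046,.018,.058))"
```

```text
circle ((0.4997924268245697, 0.12197292596101761), 0.0319223590195179)
dark [((np.float64(226.1), np.float64(173.4)), 1415, (np.int32(202), np.int32(142), np.int32(55), np.int32(65)))]
slot c [0.5029 0.1204] hasp [-0.0016 -0.0034] ang rad 0.99 len [0.0058 0.0177]
or (np.float64(197.6), np.float64(147.4)) 1422 (np.int32(170), np.int32(120), np.int32(105), np.int32(70)) [0.527  0.1433 0.064 ] [ 0.015  -0.0322]
or (np.float64(263.2), np.float64(162.3)) 875 (np.int32(232), np.int32(140), np.int32(43), np.int32(49)) [0.5269 0.0891 0.064 ] [-0.0377 -0.0194]
or (np.float64(198.5), np.float64(168.3)) 57 (np.int32(191), np.int32(162), np.int32(14), np.int32(15)) [0.5103 0.1394 0.064 ] [ 0.0151 -0.0151]
or (np.float64(240.3), np.float64(193.6)) 58 (np.int32(235), np.int32(188), np.int32(11), np.int32(15)) [0.4974 0.1015 0.064 ] [-0.0188  0.0064]
or (np.float64(191.9), np.float64(202.3)) 483 (np.int32(170), np.int32(192), np.int32(49), np.int32(20)) [0.4805 0.14   0.064 ] [0.0227 0.0138]
or (np.float64(260.0), np.float64(204.6)) 368 (np.int32(238), np.int32(195), np.int32(37), np.int32(17)) [0.4921 0.0838 0.064 ] [-0.0347  0.0157]
or (np.float64(174.0), np.float64(207.7)) 35 (np.int32(170), np.int32(206), np.int32(11), np.int32(4)) [0.472  0.1549 0.064 ] [0.0392 0.0185]
or (np.float64(212.6), np.float64(222.1)) 97 (np.int32(203), np.int32(217), np.int32(27), np.int32(8)) [0.4674 0.1196 0.064 ] [0.0059 0.0313]
blue (np.float64(301.5), np.float64(178.7)) 1210 [-0.0696 -0.0019]
time_s: 2.4
position: [0.4941, 0.0711, 0.0593]
tcp_rot: [[0.972, 0.236, 0.002], [0.236, -0.972, -0.0], [0.002, 0.001, -1.0]]
force: [-0.1, 0.2, 0.9]
opening: 0.004
t 2.45 pos [0.4945 0.0712 0.0597] hasp [-0.0475  0.0163] F [-0.3 -0.1 -0.1] yang -76.36 zax [ 3.e-03 -2.e-04 -1.e+00] op 0.003
shift cm [-0.2   0.11] dz -0.17
```

View pics/wr2.png

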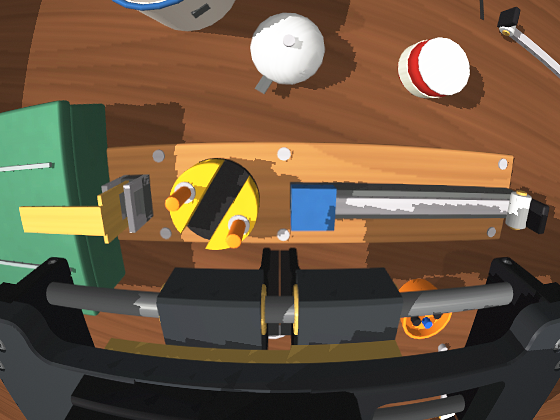

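The wrist view confirms the disc: axis within 1 mm and slot at 0.99 rad. The fingers are at (280,255), alongside the guide and behind peg a at (238,232). I'll push along +u in small rows.

```bash
python3 -m handwheel '[{"hand":-1,"dx":-0.3,"dy":0.4,"dz":-0.2,"wx":0,"wy":0,"wz":0},{"hand":-1,"dx":-0.12,"dy":0.49,"dz":0,"wx":0,"wy":0,"wz":0},{"hand":-1,"dx":-0.12,"dy":0.49,"dz":0,"wx":0,"wy":0,"wz":0},{"hand":-1,"dx":0,"dy":0,"dz":0,"wx":0,"wy":0,"wz":0},{"hand":-1,"dx":0,"dy":0,"dz":0,"wx":0,"wy":0,"wz":0}]'
python3 -c "
from h import *
cap('wrist','wr3');st((-.02,.018,.058));disc('wr3',(160,150,275,255))"|grep -v or
```

```text
time_s: 2.95
position: [0.4877, 0.0858, 0.0563]
tcp_rot: [[0.971, 0.237, 0.0], [0.237, -0.971, -0.0], [0.0, 0.0, -1.0]]
force: [-0.6, -0.3, 0.4]
opening: 0.004
t 3.0 pos [0.4878 0.0856 0.0563] hasp [-0.0319  0.0194] F [ 0.2  1.  -1.1] yang -76.29 zax [ 4.e-04 -1.e-04 -1.e+00] op 0.002
shift cm [-0.14  1.19] dz 0.17
circle ((0.49984365701675415, 0.12175764888525009), 0.03182348608970642)
dark [((np.float64(238.1), np.float64(195.7)), 2329, (np.int32(206), np.int32(156), np.int32(69), np.int32(81))), ((np.float64(163.4), np.float64(196.5)), 256, (np.int32(160), np.int32(172), np.int32(9), np.int32(47)))]
slot c [0.5034 0.1206] hasp [-0.0016 -0.004 ] ang rad 0.996 len [0.0058 0.0178]
blue (np.float64(336.0), np.float64(204.4)) 2050 [-0.0691 -0.0026]
```

View pics/wr3.png

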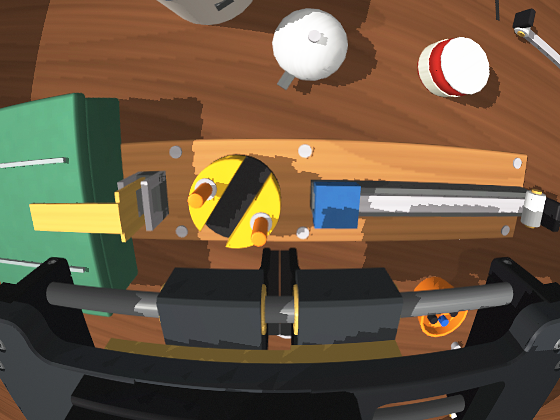

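```bash
cat >> h.py <<'E'
def wpx(c,P):
    R,_=cv2.Rodrigues(np.array(c['rvec'],float)); q=R@np.asarray(P)+np.array(c['tvec'],float).ravel(); th=np.arctan2(np.hypot(q[0],q[1]),q[2]); s=th/np.hypot(q[0],q[1])
    return (c['cx']+c['fx']*q[0]*s).round(1),(c['cy']+c['fy']*q[1]*s).round(1)
E
python3 -c "
from h import *
p,d,c=load('wr3')
for dx,dy in((0,0),(.015,0),(-.015,0),(.008,-.0095),(0,-.0095)):
  w=world(-.0319+dx,.0194+dy); print(dx,dy,wpx(c,[*w,.0563]),wpx(c,[*w,.08]))
cv2.imwrite('pics/w3c.png',cv2.cvtColor(cv2.resize(p[140:290,160:350],None,fx=4,fy=4,interpolation=cv2.INTER_CUBIC),cv2.COLOR_RGB2BGR))
"
```

```text
0 0 (np.float64(280.4), np.float64(241.4)) (np.float64(280.5), np.float64(257.4))
0.015 0 (np.float64(257.5), np.float64(241.3)) (np.float64(255.0), np.float64(257.2))
-0.015 0 (np.float64(303.4), np.float64(241.4)) (np.float64(306.1), np.float64(257.4))
0.008 -0.0095 (np.float64(268.1), np.float64(227.8)) (np.float64(266.7), np.float64(242.5))
0 -0.0095 (np.float64(280.5), np.float64(227.8)) (np.float64(280.6), np.float64(242.6))
```

View pics/w3c.png

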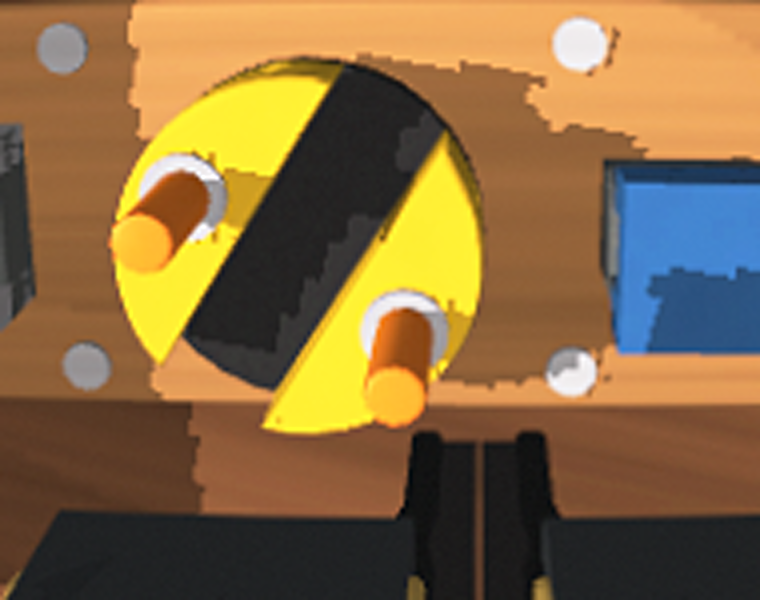

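```bash
python3 -c "
from h import *
p,d,c=load('wr3')
R,_=cv2.Rodrigues(c['rvec']); t=c['tvec'].ravel(); print('cam',-R.T@t, hf((-R.T@t)))
for u,v in((268,252),(290,252),(274,255),(268,258),(293,258),(268,265),(258,239),(202,200),(258,250),(266,250),(330,210),(240,190),(280,258)):
  x=(u-c['cx'])/c['fx'];y=(v-c['cy'])/c['fy'];th=np.hypot(x,y);q=np.array([x/th*np.tan(th),y/th*np.tan(th),1])*d[v,u]
  w=R.T@(q-t); print(u,v,d[v,u].round(4),w.round(4),hf(w).round(4))
"
```

```text
cam [0.56941255 0.10617816 0.25150825] [-0.03110104 -0.06471618]
268 252 0.1707 [0.4968 0.0947 0.0957] [-0.0252  0.0085]
290 252 0.1719 [0.4991 0.0833 0.0946] [-0.0368  0.009 ]
274 255 0.1717 [0.4957 0.0912 0.0954] [-0.0283  0.0105]
268 258 0.1641 [0.4968 0.0945 0.1027] [-0.0254  0.0086]
293 258 0.1645 [0.4996 0.0821 0.1024] [-0.0381  0.0088]
268 265 0.157 [0.4967 0.0942 0.1102] [-0.0257  0.0088]
258 239 0.1935 [0.4929 0.1007 0.0725] [-0.0184  0.0109]
202 200 0.1879 [0.5083 0.1383 0.0708] [ 0.0145 -0.0128]
258 250 0.2754 [ 4.519e-01  9.630e-02 -3.000e-04] [-0.013   0.0519]
266 250 0.173 [0.4966 0.0958 0.0933] [-0.024   0.0085]
330 210 0.215 [0.5136 0.0579 0.0467] [-0.0649  0.0008]
240 190 0.2328 [0.5069 0.1202 0.0254] [-0.0028 -0.0073]
280 258 0.1681 [0.4965 0.0881 0.099 ] [-0.0315  0.0104]
```

```bash
python3 -c "
from h import *
p,d,c=cap('scene','sc3')
cv2.imwrite('pics/s3c.png',cv2.cvtColor(cv2.resize(p[90:240,240:410],None,fx=4,fy=4,interpolation=cv2.INTER_CUBIC),cv2.COLOR_RGB2BGR))
R,_=cv2.Rodrigues(c['rvec'])
for z in(.0563,.093): 
  q,_=cv2.projectPoints(np.array([[*world(-.0319,.0194),z]]),np.array(c['rvec']),np.array(c['tvec']),np.array([[c['fx'],0,c['cx']],[0,c['fy'],c['cy']],[0,0,1]]),None); print(q.ravel(),(q.ravel()-[240,90])*4)
"
```

```text
[321.80149951 163.34000552] [327.20599802 293.36002209]
[323.02150733 151.8925455 ] [332.08602932 247.57018201]
```

View pics/s3c.png

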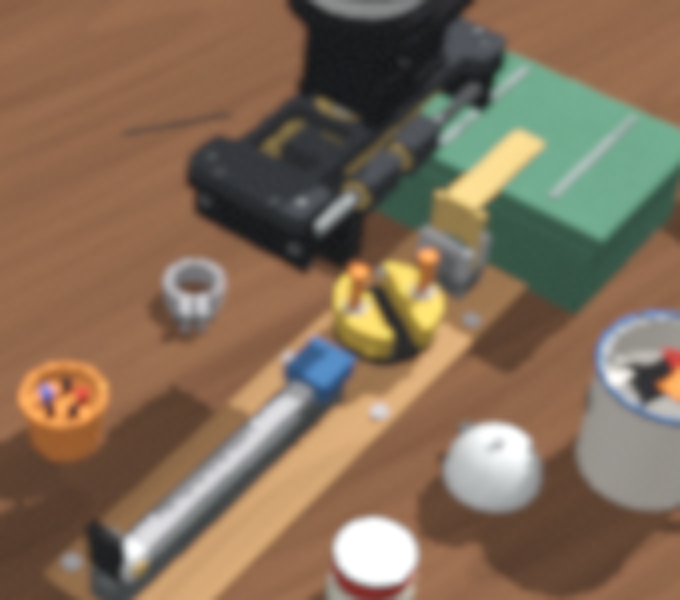

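```bash
python3 -c "
from h import *
p,d,c=load('wr3')
R,_=cv2.Rodrigues(c['rvec']); t=c['tvec'].ravel()
for u,v in((190,272),(240,275),(320,275),(240,300),(190,320),(55,262),(505,262),(268,270),(266,248),(266,249),(292,250),(292,247),(280,300),(280,320)):
  x=(u-c['cx'])/c['fx'];y=(v-c['cy'])/c['fy'];th=np.hypot(x,y);q=np.array([x/th*np.tan(th),y/th*np.tan(th),1])*d[v,u]
  w=R.T@(q-t); print(u,v,d[v,u].round(4),w.round(4),hf(w).round(4))
"
```

```text
190 272 0.0937 [0.5181 0.1212 0.1679] [-0.0044 -0.0184]
240 275 0.0948 [0.5207 0.1063 0.1672] [-0.0195 -0.0174]
320 275 0.0937 [0.5268 0.0835 0.1681] [-0.0431 -0.018 ]
240 300 0.0814 [0.5213 0.1049 0.1811] [-0.021  -0.0177]
190 320 0.0819 [0.512  0.1169 0.1826] [-0.0072 -0.0115]
55 262 0.0969 [0.5041 0.1735 0.165 ] [ 0.0497 -0.0171]
505 262 0.0971 [0.5426 0.0156 0.1648] [-0.1128 -0.0174]
268 270 0.1538 [0.4959 0.0939 0.1138] [-0.0258  0.0096]
266 248 0.1768 [0.496  0.0959 0.0895] [-0.0239  0.009 ]
266 249 0.1732 [0.497  0.0959 0.0929] [-0.024   0.0081]
292 250 0.1727 [0.5    0.0824 0.0936] [-0.0379  0.0083]
292 247 0.1764 [0.5    0.0822 0.0896] [-0.0381  0.0083]
280 300 0.0892 [0.5195 0.0938 0.1743] [-0.0314 -0.0133]
280 320 0.0884 [0.5145 0.0926 0.1768] [-0.0314 -0.0081]
```

The wrist view and depth disagree with the reported TCP height. The fingertips show at z≈0.090 (crop tip at about (265,248)), while the state says 0.056. The objects' depths are right: peg top 72 mm, guide 46 mm. So the real tips are about 34 mm above the reported TCP, while x and y agree. I'll back off, go down by that much, and check again.

```bash
python3 -m handwheel '[{"hand":-1,"dx":0.3,"dy":-1.2,"dz":0,"wx":0,"wy":0,"wz":0},{"hand":-1,"dx":0,"dy":0,"dz":-1,"wx":0,"wy":0,"wz":0},{"hand":-1,"dx":0,"dy":0,"dz":-1,"wx":0,"wy":0,"wz":0},{"hand":-1,"dx":0,"dy":0,"dz":0,"wx":0,"wy":0,"wz":0},{"hand":-1,"dx":0,"dy":0,"dz":0,"wx":0,"wy":0,"wz":0}]'
cat >> h.py <<'E'
def tip(f):
    p,d,c=load(f); R,_=cv2.Rodrigues(c['rvec']); t=c['tvec'].ravel(); o=[]
    for u in range(255,306,2):
      for v in range(225,262):
        if d[v,u]<=0: continue
        x=(u-c['cx'])/c['fx'];y=(v-c['cy'])/c['fy'];th=np.hypot(x,y);q=np.array([x/th*np.tan(th),y/th*np.tan(th),1])*d[v,u]
        w=R.T@(q-t)
        if d[v,u]<.2 and p[v,u].max()<90: o.append([u,v,w[2],*hf(w)]); break
    print('tip',np.array(o).round(4)[::3])
E
python3 -c "
from h import *
cap('wrist','wr4');st((-.042,.018,.024));tip('wr4')"
```

```text
time_s: 3.55
position: [0.49, 0.0734, 0.0354]
tcp_rot: [[0.972, 0.236, -0.002], [0.236, -0.972, 0.0], [-0.002, -0.001, -1.0]]
force: [0.4, 0.5, 0.7]
opening: 0.008
t 3.6 pos [0.4904 0.0735 0.0357] hasp [-0.0443  0.0198] F [-0.2  1.2 -0.2] yang -76.32 zax [-1.e-03  1.e-04 -1.e+00] op 0.005
shift cm [0.12 0.27] dz -1.17
tip [[ 2.63e+02  2.49e+02  7.03e-02 -3.49e-02  9.50e-03]
 [ 2.69e+02  2.49e+02  7.02e-02 -3.81e-02  9.50e-03]
 [ 2.75e+02  2.51e+02  6.98e-02 -4.14e-02  1.09e-02]
 [ 2.81e+02  2.51e+02  7.00e-02 -4.46e-02  1.08e-02]
 [ 2.87e+02  2.51e+02  6.93e-02 -4.79e-02  1.11e-02]
 [ 2.93e+02  2.48e+02  6.92e-02 -5.12e-02  9.40e-03]]
```

View pics/wr4.png

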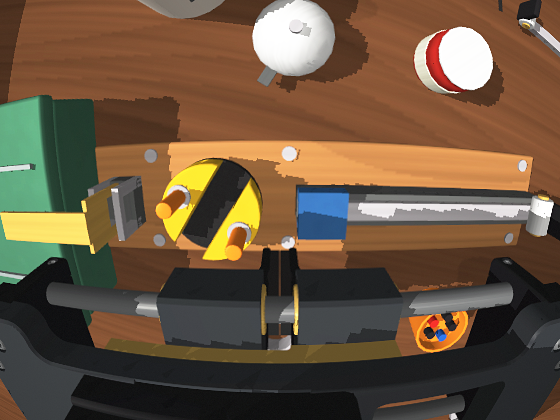

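The tip now reads 0.070, so the 34 mm offset holds. I'll go down to a tip height of about 0.057 and push forward.

```bash
python3 -m handwheel '[{"hand":-1,"dx":0,"dy":0,"dz":-1.2,"wx":0,"wy":0,"wz":0},{"hand":-1,"dx":-0.12,"dy":0.49,"dz":0,"wx":0,"wy":0,"wz":0},{"hand":-1,"dx":-0.12,"dy":0.49,"dz":0,"wx":0,"wy":0,"wz":0},{"hand":-1,"dx":-0.12,"dy":0.49,"dz":0,"wx":0,"wy":0,"wz":0},{"hand":-1,"dx":-0.12,"dy":0.49,"dz":0,"wx":0,"wy":0,"wz":0},{"hand":-1,"dx":0,"dy":0,"dz":0,"wx":0,"wy":0,"wz":0},{"hand":-1,"dx":0,"dy":0,"dz":0,"wx":0,"wy":0,"wz":0}]'
python3 -c "
from h import *
cap('wrist','wr5');st((-.0145,.020,.024));tip('wr5');disc('wr5',(150,140,275,255))"|grep -v or
```

```text
time_s: 4.3
position: [0.483, 0.0917, 0.024]
tcp_rot: [[0.971, 0.238, -0.005], [0.238, -0.971, -0.002], [-0.006, 0.001, -1.0]]
force: [-2.8, -7.5, -0.9]
opening: 0.003
t 4.35 pos [0.4832 0.0919 0.024 ] hasp [-0.0247  0.0224] F [-3.1 -6.6  0.3] yang -76.2 zax [-0.0049 -0.0022 -1.    ] op 0.002
shift cm [-0.01  1.05] dz -0.0
tip [[ 2.61e+02  2.61e+02  6.54e-02 -1.45e-02  1.59e-02]
 [ 2.67e+02  2.48e+02  5.81e-02 -1.75e-02  1.16e-02]
 [ 2.73e+02  2.51e+02  5.90e-02 -2.08e-02  1.30e-02]
 [ 2.79e+02  2.55e+02  6.34e-02 -2.40e-02  1.32e-02]
 [ 2.85e+02  2.51e+02  5.93e-02 -2.73e-02  1.28e-02]
 [ 2.91e+02  2.48e+02  5.80e-02 -3.05e-02  1.16e-02]
 [ 2.97e+02  2.56e+02  6.71e-02 -3.34e-02  1.20e-02]]
circle ((0.503037691116333, 0.12549908459186554), 0.032762542366981506)
dark [((np.float64(238.0), np.float64(210.6)), 2232, (np.int32(195), np.int32(177), np.int32(80), np.int32(64))), ((np.float64(156.2), np.float64(203.5)), 322, (np.int32(150), np.int32(183), np.int32(13), np.int32(41)))]
slot c [0.4991 0.1228] hasp [ 0.0015 -0.0003] ang rad 0.524 len [0.0049 0.0155]
blue (np.float64(357.2), np.float64(213.8)) 2596 [-0.0689 -0.0037]
```

View pics/wr5.png

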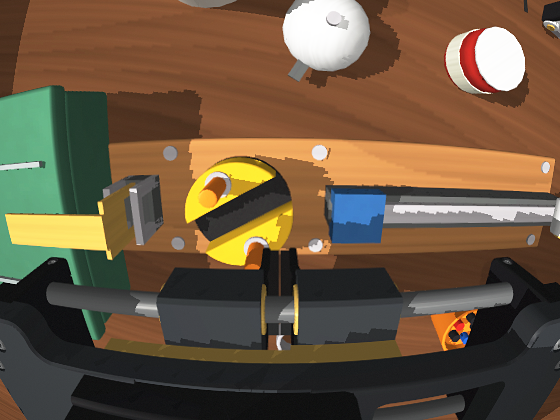

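The disc has turned to 0.52 rad, with the finger on peg a at (255,255). I'll keep pushing in small steps.

```bash
python3 -m handwheel '[{"hand":-1,"dx":-0.06,"dy":0.35,"dz":0,"wx":0,"wy":0,"wz":0},{"hand":-1,"dx":-0.06,"dy":0.35,"dz":0,"wx":0,"wy":0,"wz":0},{"hand":-1,"dx":-0.05,"dy":0.2,"dz":0,"wx":0,"wy":0,"wz":0},{"hand":-1,"dx":0,"dy":0,"dz":0,"wx":0,"wy":0,"wz":0},{"hand":-1,"dx":0,"dy":0,"dz":0,"wx":0,"wy":0,"wz":0}]'
python3 -c "
from h import *
cap('wrist','wr6');st((-.0140,.020,.024));disc('wr6',(150,140,312,250))"|grep -v or
```

```text
time_s: 4.85
position: [0.4847, 0.1025, 0.0243]
tcp_rot: [[0.972, 0.236, 0.001], [0.236, -0.972, 0.001], [0.001, -0.0, -1.0]]
force: [-1.3, -0.3, 0.1]
opening: 0.004
t 4.9 pos [0.4849 0.1025 0.0243] hasp [-0.0148  0.0183] F [ 0.4  0.6 -0.2] yang -76.33 zax [ 1.6e-03  6.0e-04 -1.0e+00] op 0.003
shift cm [-0.19  0.04] dz -0.03
circle ((0.5003201365470886, 0.12202250957489014), 0.03136284649372101)
dark [((np.float64(257.4), np.float64(217.2)), 2176, (np.int32(208), np.int32(206), np.int32(99), np.int32(23))), ((np.float64(166.3), np.float64(205.9)), 511, (np.int32(150), np.int32(181), np.int32(26), np.int32(55)))]
slot c [0.4995 0.1208] hasp [-0.0005 -0.0002] ang rad 0.006 len [0.0043 0.0178]
blue (np.float64(372.4), np.float64(217.1)) 2207 [-0.0685 -0.0055]
```

View pics/wr6.png

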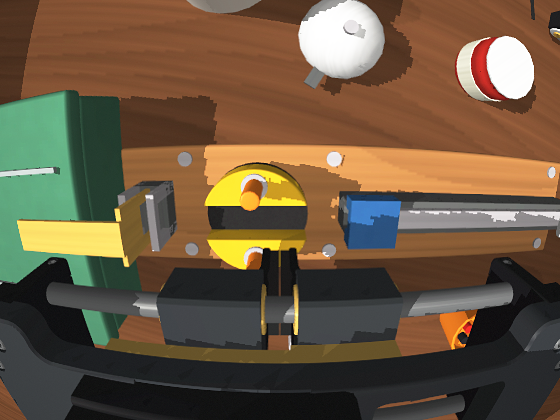

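The slot is in line (0.006 rad): the dark band at (257,217) runs level and the pegs sit square to it. I'll back off, lift, and go behind the lever.

```bash
python3 -m handwheel '[{"hand":-1,"dx":0,"dy":0,"dz":0,"wx":0,"wy":0,"wz":0},{"hand":-1,"dx":0.24,"dy":-1,"dz":0,"wx":0,"wy":0,"wz":0},{"hand":-1,"dx":0.2,"dy":-0.8,"dz":2,"wx":0,"wy":0,"wz":0},{"hand":-1,"dx":0,"dy":0,"dz":4,"wx":0,"wy":0,"wz":0},{"hand":-1,"dx":0,"dy":0,"dz":2,"wx":0,"wy":0,"wz":0}]'
python3 -c "
from h import *
st((-.29,.0,.06))"
python3 -m handwheel '[{"hand":-1,"dx":1.3,"dy":-4,"dz":0,"wx":0,"wy":0,"wz":0},{"hand":-1,"dx":1.3,"dy":-4,"dz":0,"wx":0,"wy":0,"wz":0},{"hand":-1,"dx":1.3,"dy":-4,"dz":0,"wx":0,"wy":0,"wz":0},{"hand":-1,"dx":1.3,"dy":-4,"dz":0,"wx":0,"wy":0,"wz":0},{"hand":-1,"dx":1.3,"dy":-4,"dz":0,"wx":0,"wy":0,"wz":0},{"hand":-1,"dx":1.3,"dy":-4,"dz":0,"wx":0,"wy":0,"wz":0},{"hand":-1,"dx":0,"dy":0,"dz":0,"wx":0,"wy":0,"wz":0},{"hand":-1,"dx":0,"dy":0,"dz":0,"wx":0,"wy":0,"wz":0}]'
python3 -c "
from h import *
cap('wrist','wr7');cap('top','top7');st((-.29,.0,.01))"
```

```text
time_s: 5.4
position: [0.4903, 0.0832, 0.1063]
tcp_rot: [[0.972, 0.236, 0.004], [0.236, -0.972, -0.0], [0.003, 0.001, -1.0]]
force: [0.3, -0.2, 0.6]
opening: 0.004
t 5.4 pos [0.4903 0.0832 0.1063] hasp [-0.0349  0.0176] F [ 0.3 -0.2  0.6] yang -76.37 zax [ 3.6e-03 -1.0e-04 -1.0e+00] op 0.004
shift cm [  7.7  -24.39] dz -4.63
time_s: 6.2
position: [0.5663, -0.1574, 0.1039]
tcp_rot: [[0.972, 0.234, -0.0], [0.234, -0.972, 0.001], [-0.0, -0.001, -1.0]]
force: [-0.6, 0.4, 0.4]
opening: 0.007
t 6.3 pos [ 0.5655 -0.1551  0.1038] hasp [-0.2842  0.0005] F [ 0.7 -0.2 -0.2] yang -76.31 zax [-0.0017  0.0012 -1.    ] op 0.002
shift cm [ 0.19 -0.56] dz -9.38
```

View pics/wr7.png

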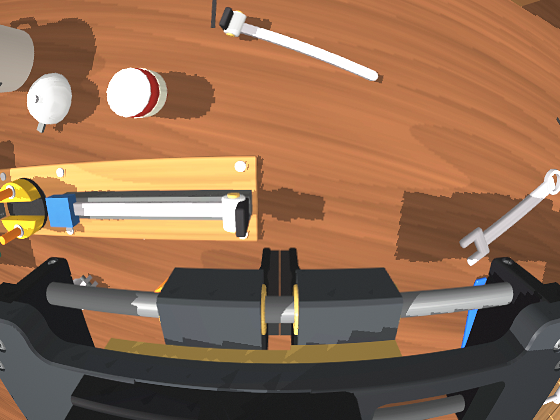

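The lever is at (238,218), ahead of the fingers, with free counter behind it. I'll measure its rear edge in this view.

```bash
cat >> h.py <<'E'
def lever(f,box=(225,190,262,245),zmin=.055):
    p,d,c=load(f); R,_=cv2.Rodrigues(c['rvec']); t=c['tvec'].ravel(); o=[]
    for v in range(box[1],box[3]):
      for u in range(box[0],box[2]):
        if d[v,u]<=0: continue
        x=(u-c['cx'])/c['fx'];y=(v-c['cy'])/c['fy'];th=np.hypot(x,y);q=np.array([x/th*np.tan(th),y/th*np.tan(th),1])*d[v,u]
        w=R.T@(q-t)
        if zmin<w[2]<.075: o.append([w[2],*hf(w)])
    o=np.array(o); print('lever n',len(o),'z x y pct',np.percentile(o,[2,50,98],axis=0).round(4))
E
python3 -c "
from h import *
lever('wr7')"
```

```text
lever n 386 z x y pct [[ 0.0559 -0.2601 -0.0117]
 [ 0.0689 -0.2567 -0.0021]
 [ 0.0705 -0.2523  0.0106]]
```

The lever's rear face is at -260 mm and centred sideways (width 22 mm, height 70 mm), which agrees with the top view. I'll go down behind it.

```bash
python3 -m handwheel '[{"hand":-1,"dx":0.2,"dy":-0.6,"dz":-2,"wx":0,"wy":0,"wz":0},{"hand":-1,"dx":0,"dy":0,"dz":-3,"wx":0,"wy":0,"wz":0},{"hand":-1,"dx":0,"dy":0,"dz":-3,"wx":0,"wy":0,"wz":0},{"hand":-1,"dx":0,"dy":0,"dz":-1.2,"wx":0,"wy":0,"wz":0},{"hand":-1,"dx":0,"dy":0,"dz":0,"wx":0,"wy":0,"wz":0},{"hand":-1,"dx":0,"dy":0,"dz":0,"wx":0,"wy":0,"wz":0}]'
python3 -c "
from h import *
cap('wrist','wr8');st((-.27,.0,.012));tip('wr8')"
```

```text
time_s: 6.9
position: [0.569, -0.1615, 0.0129]
tcp_rot: [[0.971, 0.238, 0.001], [0.238, -0.971, -0.0], [0.001, 0.0, -1.0]]
force: [1.1, -0.4, -0.5]
opening: 0.005
t 6.95 pos [ 0.5695 -0.1619  0.0134] hasp [-0.2917 -0.0018] F [ 1.5  1.5 -0.1] yang -76.27 zax [ 2.e-03 -9.e-04 -1.e+00] op 0.004
shift cm [-0.69  2.06] dz -0.14
tip [[ 2.630e+02  2.480e+02  4.790e-02 -2.818e-01 -1.270e-02]
 [ 2.690e+02  2.480e+02  4.820e-02 -2.850e-01 -1.290e-02]
 [ 2.750e+02  2.500e+02  4.650e-02 -2.882e-01 -1.090e-02]
 [ 2.810e+02  2.500e+02  4.660e-02 -2.915e-01 -1.100e-02]
 [ 2.870e+02  2.500e+02  4.580e-02 -2.948e-01 -1.060e-02]
 [ 2.930e+02  2.470e+02  4.560e-02 -2.981e-01 -1.230e-02]]
```

View pics/wr8.png

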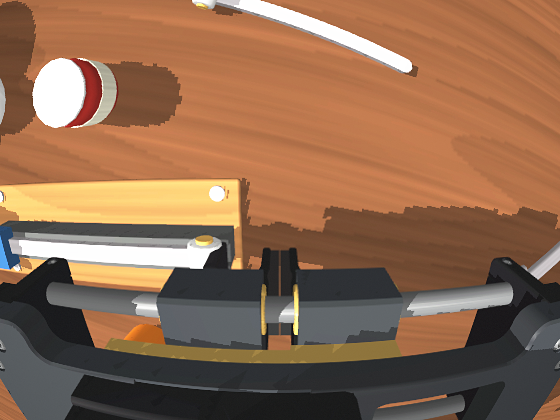

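Tip height is 0.046, behind the lever at (210,255). I'll start the push along +u.

```bash
python3 -m handwheel '[{"hand":-1,"dx":-0.4,"dy":0.95,"dz":0,"wx":0,"wy":0,"wz":0},{"hand":-1,"dx":-0.24,"dy":0.97,"dz":0,"wx":0,"wy":0,"wz":0},{"hand":-1,"dx":-0.24,"dy":0.97,"dz":0,"wx":0,"wy":0,"wz":0},{"hand":-1,"dx":-0.24,"dy":0.97,"dz":0,"wx":0,"wy":0,"wz":0},{"hand":-1,"dx":-0.24,"dy":0.97,"dz":0,"wx":0,"wy":0,"wz":0},{"hand":-1,"dx":0,"dy":0,"dz":0,"wx":0,"wy":0,"wz":0}]'
python3 -c "
from h import *
cap('wrist','wr9');cap('scene','sc9');st((-.16,.0,.012))
p=load('sc9')[0]
cv2.imwrite('pics/s9c.png',cv2.cvtColor(cv2.resize(p[90:255,225:395],None,fx=3.6,fy=3.6,interpolation=cv2.INTER_CUBIC),cv2.COLOR_RGB2BGR))"
```

```text
time_s: 7.55
position: [0.5545, -0.112, 0.0124]
tcp_rot: [[0.971, 0.238, -0.001], [0.238, -0.971, 0.001], [-0.0, -0.001, -1.0]]
force: [0.1, -1.0, 0.1]
opening: 0.005
t 7.65 pos [ 0.5541 -0.1125  0.0119] hasp [-0.2401  0.0016] F [ 1.2 -0.6 -0.4] yang -76.29 zax [-0.0019  0.0013 -1.    ] op 0.002
shift cm [-1.73  7.82] dz 0.01
```

View pics/wr9.png

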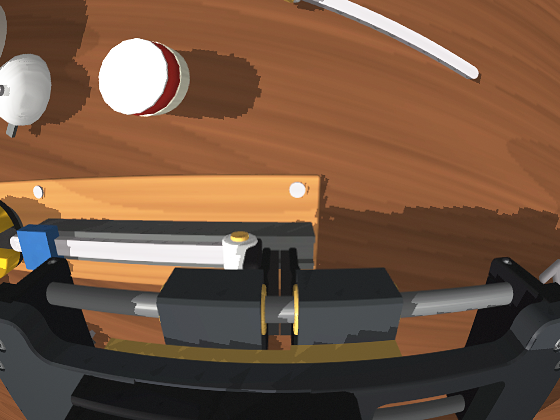

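View pics/s9c.png

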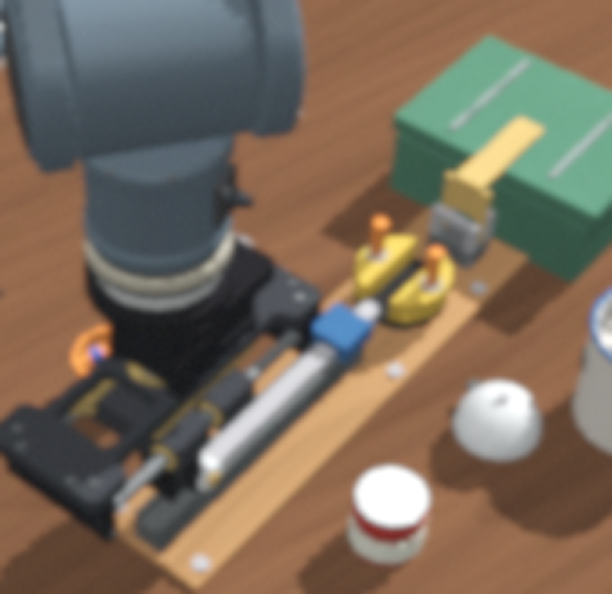

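The skewer slides: the nose has come out of the guide and is at the disc's slot (crop (368,310)). I'll continue.

```bash
python3 -m handwheel '[{"hand":-1,"dx":-0.22,"dy":0.97,"dz":0,"wx":0,"wy":0,"wz":0},{"hand":-1,"dx":-0.22,"dy":0.97,"dz":0,"wx":0,"wy":0,"wz":0},{"hand":-1,"dx":-0.22,"dy":0.97,"dz":0,"wx":0,"wy":0,"wz":0},{"hand":-1,"dx":-0.22,"dy":0.97,"dz":0,"wx":0,"wy":0,"wz":0},{"hand":-1,"dx":-0.22,"dy":0.97,"dz":0,"wx":0,"wy":0,"wz":0},{"hand":-1,"dx":-0.22,"dy":0.97,"dz":0,"wx":0,"wy":0,"wz":0},{"hand":-1,"dx":-0.22,"dy":0.97,"dz":0,"wx":0,"wy":0,"wz":0},{"hand":-1,"dx":0,"dy":0,"dz":0,"wx":0,"wy":0,"wz":0}]'
python3 -c "
from h import *
cap('wrist','wr10');cap('scene','sc10');st((-.116,.0,.012))
p=load('sc10')[0]
cv2.imwrite('pics/s10c.png',cv2.cvtColor(cv2.resize(p[90:255,225:395],None,fx=3.6,fy=3.6,interpolation=cv2.INTER_CUBIC),cv2.COLOR_RGB2BGR))"
```

```text
time_s: 8.45
position: [0.5384, -0.0439, 0.0121]
tcp_rot: [[0.971, 0.238, -0.002], [0.238, -0.971, 0.001], [-0.002, -0.001, -1.0]]
force: [-0.1, -0.3, -0.7]
opening: 0.006
t 8.55 pos [ 0.5393 -0.0452  0.0121] hasp [-1.711e-01  1.000e-04] F [ 0.5 -0.2 -0.5] yang -76.28 zax [-4.e-04  3.e-04 -1.e+00] op -0.001
shift cm [-1.29  5.36] dz -0.01
```

View pics/s10c.png

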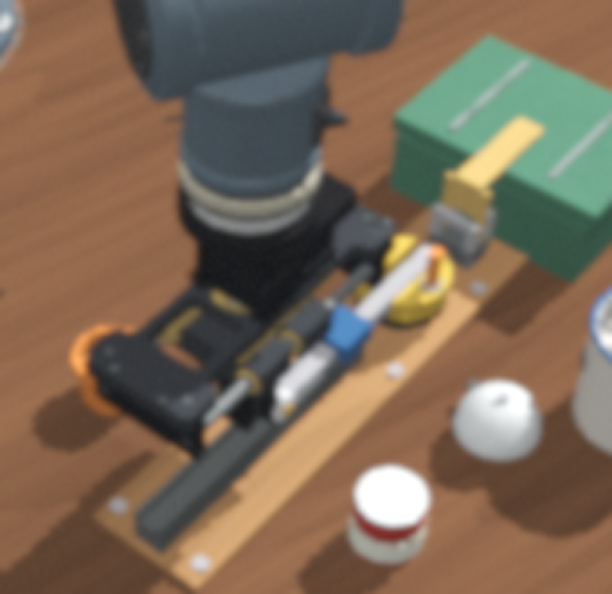

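The skewer lies through the disc's slot, with the nose near the staple. I'll push on, slower near the end.

```bash
python3 -m handwheel '[{"hand":-1,"dx":-0.24,"dy":0.97,"dz":0,"wx":0,"wy":0,"wz":0},{"hand":-1,"dx":-0.24,"dy":0.97,"dz":0,"wx":0,"wy":0,"wz":0},{"hand":-1,"dx":-0.24,"dy":0.97,"dz":0,"wx":0,"wy":0,"wz":0},{"hand":-1,"dx":-0.24,"dy":0.97,"dz":0,"wx":0,"wy":0,"wz":0},{"hand":-1,"dx":-0.12,"dy":0.48,"dz":0,"wx":0,"wy":0,"wz":0},{"hand":-1,"dx":-0.06,"dy":0.24,"dz":0,"wx":0,"wy":0,"wz":0},{"hand":-1,"dx":0,"dy":0,"dz":0,"wx":0,"wy":0,"wz":0},{"hand":-1,"dx":0,"dy":0,"dz":0,"wx":0,"wy":0,"wz":0}]'
python3 -c "
from h import *
st((-.116,.0,.012))"
```

```text
time_s: 9.35
position: [0.5275, 0.0007, 0.0119]
tcp_rot: [[0.972, 0.236, -0.001], [0.236, -0.972, 0.001], [-0.001, -0.001, -1.0]]
force: [0.2, -0.4, -0.5]
opening: 0.006
t 9.35 pos [0.5275 0.0007 0.0119] hasp [-0.1238  0.0008] F [ 0.2 -0.4 -0.5] yang -76.33 zax [-1.4e-03  8.0e-04 -1.0e+00] op 0.006
shift cm [-0.11  0.78] dz 0.01
```

```bash
python3 -m handwheel '[{"hand":-1,"dx":-0.05,"dy":0.24,"dz":0,"wx":0,"wy":0,"wz":0},{"hand":-1,"dx":-0.05,"dy":0.24,"dz":0,"wx":0,"wy":0,"wz":0},{"hand":-1,"dx":-0.05,"dy":0.2,"dz":0,"wx":0,"wy":0,"wz":0},{"hand":-1,"dx":0,"dy":0,"dz":0,"wx":0,"wy":0,"wz":0},{"hand":-1,"dx":0,"dy":0,"dz":0,"wx":0,"wy":0,"wz":0}]'
python3 -c "
from h import *
cap('wrist','wr11');st((-.116,.0,.012))"
```

```text
time_s: 9.85
position: [0.5266, 0.007, 0.0121]
tcp_rot: [[0.972, 0.237, -0.0], [0.237, -0.972, 0.0], [-0.0, -0.0, -1.0]]
force: [0.6, -1.1, -0.3]
opening: 0.006
t 9.9 pos [0.5266 0.007  0.0121] hasp [-0.1174  0.0002] F [ 0.  -1.1 -0.5] yang -76.32 zax [-3.e-04  1.e-04 -1.e+00] op 0.005
shift cm [-0.01  0.14] dz -0.01
```

View pics/wr11.png

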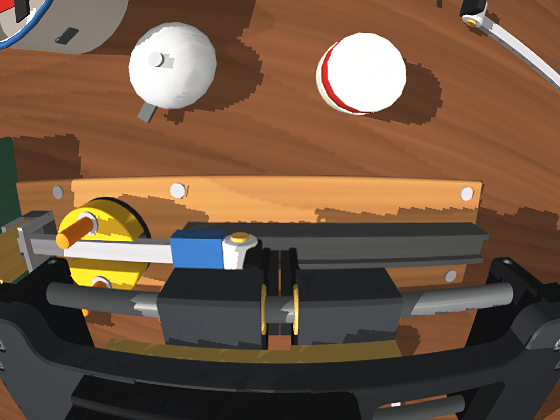

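The barrel at (238,250) is right at the blue guide's edge (222). I'll push a little further until the force rises.

```bash
python3 -m handwheel '[{"hand":-1,"dx":-0.04,"dy":0.15,"dz":0,"wx":0,"wy":0,"wz":0},{"hand":-1,"dx":-0.04,"dy":0.15,"dz":0,"wx":0,"wy":0,"wz":0},{"hand":-1,"dx":0,"dy":0,"dz":0,"wx":0,"wy":0,"wz":0}]'
```

```text
time_s: 10.2
position: [0.5273, 0.0074, 0.0124]
tcp_rot: [[0.971, 0.239, 0.003], [0.239, -0.971, -0.004], [0.002, 0.004, -1.0]]
force: [-0.3, -11.5, -1.5]
opening: 0.011
```

The position has stopped while the force rose to 11.5 N, so the barrel is on its stop. I'll back off, lift clear and look.

```bash
python3 -m handwheel '[{"hand":-1,"dx":0,"dy":0,"dz":0,"wx":0,"wy":0,"wz":0},{"hand":-1,"dx":0.24,"dy":-1,"dz":0,"wx":0,"wy":0,"wz":0},{"hand":-1,"dx":0.48,"dy":-2,"dz":0,"wx":0,"wy":0,"wz":0},{"hand":-1,"dx":0.24,"dy":-1,"dz":3,"wx":0,"wy":0,"wz":0},{"hand":-1,"dx":0,"dy":0,"dz":4,"wx":0,"wy":0,"wz":0},{"hand":-1,"dx":0,"dy":0,"dz":4,"wx":0,"wy":0,"wz":0},{"hand":-1,"dx":0.7,"dy":-3,"dz":2,"wx":0,"wy":0,"wz":0},{"hand":-1,"dx":0,"dy":0,"dz":0,"wx":0,"wy":0,"wz":0},{"hand":-1,"dx":0,"dy":0,"dz":0,"wx":0,"wy":0,"wz":0}]'
python3 -c "
from h import *
cap('wrist','wr12');cap('scene','sc12');p=cap('top','top12')[0];st()
cv2.imwrite('pics/t12c.png',cv2.cvtColor(cv2.resize(p[180:290,130:310],None,fx=4.4,fy=4.4,interpolation=cv2.INTER_CUBIC),cv2.COLOR_RGB2BGR))"
```

```text
time_s: 11.1
position: [0.5422, -0.0599, 0.1424]
tcp_rot: [[0.972, 0.235, 0.0], [0.235, -0.972, 0.001], [0.0, -0.001, -1.0]]
force: [-0.0, 0.1, -0.5]
opening: 0.008
t 11.25 pos [ 0.5408 -0.0588  0.1407] hasp [-0.1847  0.0019] F [0.3 0.1 0.2] yang -76.3 zax [-0.0038  0.0018 -1.    ] op 0.005
```

View pics/wr12.png

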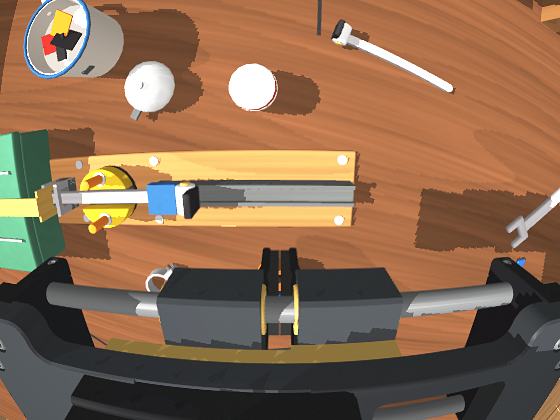

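View pics/sc12.png

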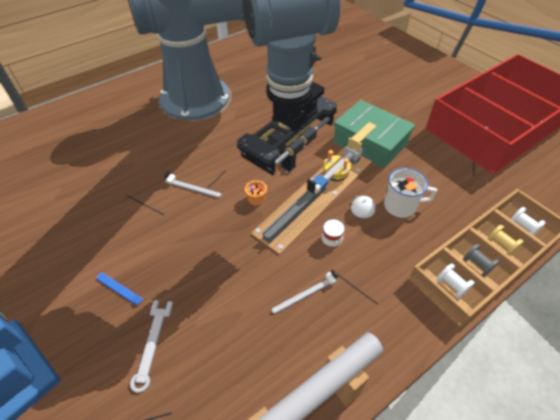

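```bash
python3 -c "
from h import *
lever('wr12',(180,180,203,222),.06)
a=load('scene0')[0].astype(int);b=load('sc12')[0].astype(int)
for n,(x,y) in dict(bell=(363,207),clamp=(288,162),pot=(256,192),tin=(333,233),mug=(404,193),spanner=(150,345),tyre=(119,289)).items():
  print(n,np.abs(a[y-12:y+12,x-12:x+12]-b[y-12:y+12,x-12:x+12]).mean().round(1))
p=load('wr12')[0];cv2.imwrite('pics/w12c.png',cv2.cvtColor(cv2.resize(p[140:250,20:220],None,fx=4,fy=4,interpolation=cv2.INTER_CUBIC),cv2.COLOR_RGB2BGR))"
```

```text
lever n 281 z x y pct [[ 0.0609 -0.1071 -0.0127]
 [ 0.0692 -0.1045 -0.0021]
 [ 0.071  -0.0995  0.0097]]
bell 0.5
clamp 48.9
pot 0.5
tin 0.4
mug 0.5
spanner 25.6
tyre 0.6
```

View pics/w12c.png

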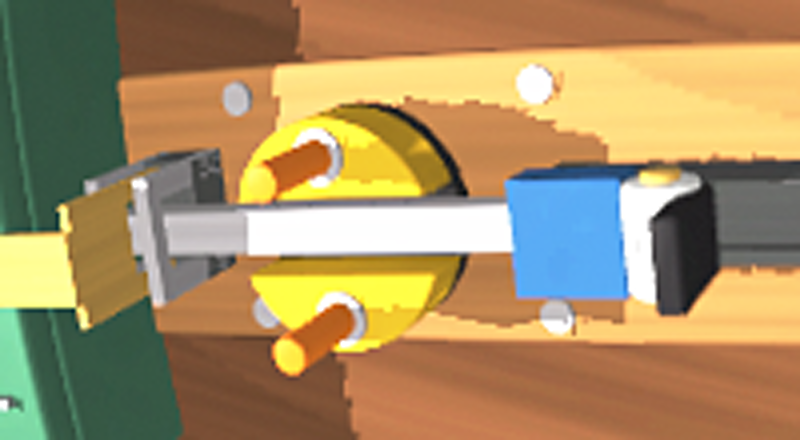

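```bash
python3 -c "
from h import *
a=load('scene0')[0];b=load('sc12')[0];c=load('top0')[0];e=load('top12')[0]
o=np.vstack([np.hstack([a[290:395,110:200],b[290:395,110:200]]),np.hstack([c[260:320,185:275],e[260:320,185:275]])]);print(o.shape)
cv2.imwrite('pics/cmp.png',cv2.cvtColor(cv2.resize(o,None,fx=3.5,fy=3.5),cv2.COLOR_RGB2BGR))"
```

```text
(165, 180, 3)
```

View pics/cmp.png

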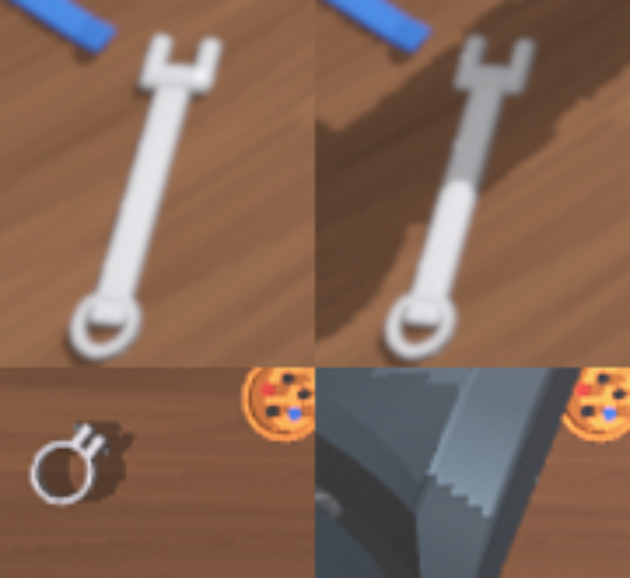

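The spanner is only in shadow and has not moved. The seat clamp is hidden here. The hand stayed more than 60 mm above it, and the wrist view shows part of it at (160,278), so I'll compare that with its starting place.

```bash
python3 -c "
from h import *
_,_,t=load('top0'); print('start ears',onz(t,210,281,.012).round(3),'ring',onz(t,202.5,290.5,.012).round(3))
_,_,c=load('wr12'); print('now ring top',wz(c,160,277,.012).round(3))
st(); hand_in()"
```

```text
start ears [0.412 0.04  0.012] ring [0.392 0.055 0.012]
now ring top [0.406 0.056 0.012]
t 11.25 pos [ 0.5408 -0.0588  0.1407] hasp [-0.1847  0.0019] F [0.3 0.1 0.2] yang -76.3 zax [-0.0038  0.0018 -1.    ] op 0.005
the job is handed in; nothing more can be done
```

The box is locked. I pushed peg a forward until the disc's slot was in line (0.006 rad in the wrist view). Then I pushed the skewer by its lever through the disc and hasp until the force rose to about 11.5 N with no more movement. The job was handed in at about 11 s, with the hand lifted clear and a force reading near 0.

**Last checks:**
- **Skewer:** the lever's rear face is 107.1 mm behind the disc's axis, where 107 mm is fully home. In the close view the skewer lies flat in the slot, inside the staple, with the barrel against the guide.
- **Bystanders:** bell, pot, tin, mug and tyre lever look the same as in the first picture. The spanner's picture differs only because of a shadow on it.
- **Seat clamp:** it was mostly hidden at the end. The visible part of its ring was about 14 mm from the ring's measured centre at the start. That fits its 18.5 mm radius, so it appears not to have moved, but I had no full view of it.

**Disagreement found:** the real fingertips were about 34 mm higher than the reported TCP, by wrist depth and the scene view. My first pass at the peg was therefore above it; I set heights from the camera after that.

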